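# Clamp the blue split mould with its draw latch

### The arm

A 6-joint arm with a two-finger parallel gripper is mounted at the origin on the work surface. World frame = base frame: x ahead of the robot, y to its left, z up, the work surface at z = 0. Lengths are in m, angles in rad, forces in N, time in s.
With the tool pointing down it reaches from about 0.325 to 0.9 m from the base axis. Payload 6.1 kg.
Tool frame: the origin (TCP) lies between the finger pads; the fingertips stand ctrl.tip_reach ahead of it and the grasp point (between the pads) lies 2 mm behind it (ctrl.tip_reach is the distance from the TCP to the fingertips, in m); z points along the fingers, y is the line along which they close (so a half turn about z gives the same grasp; the last joint's range is limited). The gripper opens to 85 mm and grips with 20 to 120 N. Pads are 22 mm wide; open, the fingers measure 114 mm over their backs; the gripper's body (76 mm by 85 mm) begins 54 mm behind the grasp point. The pads swing forward as they close: fully open they stand 13 mm farther back than shut.
Start: joints at [-1.364, 0.22, 1.526, -0, 1.395, -0.126], TCP at [0.204, -0.591, 0.248] pointing down, gripper open.
Joint ranges: [-2.98, 2.98], [-0.91, 2.08], [0.09, 2.57], [-1.24, 4.39], [0.2, 2.65], [-2.68, 2.68]. Speed limits (rad/s): [2.57, 2.57, 3.01, 3.14, 3.14, 3.14].

### API

Orientations are given as [roll, pitch, yaw] about the fixed x, y, z axes, in that order (R = Rz(yaw) Ry(pitch) Rx(roll)).
In Python, from bench import ctrl gives the robot as it stands.
- The arm moves only by the tool send_rows, never from a script. Its argument "plan" is a list that holds one entry, the list of rows, each a list of 7 numbers: the shift along the tool's x, y, z in m, then the turn, a rotation vector about the tool's x, y, z in degrees, then the finger opening in m, from 0 to 0.0854. In form: [[[tx, ty, tz, ax, ay, az, claw], ...]]. A call has 1 to 10 rows; each row is the pose to reach, as a shift and turn from the pose commanded when the call began, along the tool's axes at that moment; what a row does not reach only later rows make up. A row lasts 1/12 s, in which the tool goes at most 41.7 mm and 7.16 degrees, less where a joint would pass 70% of its speed; a pose out of reach is approached as far as the arm can. A call with a gripper value outside its range is refused whole. The fingers move at their own pace and stop on an object; "squeeze" is the grip in N (left out, the last holds). Time passes only in rows, so rows that repeat a pose let the fingers close. It gives the time, the measured TCP pose, the force, the opening and the grip force at its end, in the units of the state.
- ctrl.get_state(): the state, without advancing time (a new reading comes with each control period).
- ctrl.read_camera(name): name is "side" or "top" or "wrist"; returns a dict with "frame" (384x512x3 uint8, blue, green, red), "fx", "fy", "cx", "cy" (pixels), "extrinsics" (4x4, takes a point from world to camera coordinates). Camera axes: x right, y down, z forward; pixel columns grow to the right and rows downward; lengths in m; the calibration is good to about 2 mm. The wrist camera is an equidistant fisheye: a pixel r from the principal point sees the ray r / f radians off the axis. A picture is of the moment at which its call begins. There is no depth.
- ctrl.close_job(): hands the job in; it is judged then, once.
The state is a dict: "clock": time; "joint_pos": joint angles; "qd": joint speeds; "joint_efforts": joint torques, N m; "tcp_pos": TCP position; "orientation": TCP orientation; "contact_force": force on the tool from outside, world axes, zero at the start; "wrist_torque": the same for the moment, N m; "width": finger opening in m; "gripper_force": force on a finger pad.
Only numpy, scipy, OpenCV 4.12 (cv2) and the standard library are available. Lean on these libraries where they do the work, as an engineer would, in place of code of your own. Each camera call takes 0.05 s, during which the arm holds its last target. There are 200 camera calls.

### The job

Close the blue mould: swing its latch's wire loop over and down so that its crossbar hooks behind the keeper, then push the black-handled lever up over the top, away from the keeper, and down past centre until it lies flat and the loop has drawn the two blue halves together. Do not touch the orange mould, which is still waiting to be filled.

Things in the scene. Friction and masses are not known exactly. Their poses are not given: they have to be found in the camera images.
- blue_mould: Blue split mould, bolted down: steel base 280 x 140 x 10 mm, two blue half blocks 110 wide, tops 44 above the bench, a draw latch along the middle. Origin on the bench below the lever's pivot; +x along the latch towards the keeper, z up. Base x -115..165; fixed half -100..45, sliding half 51..155 mm. Lever pivot (axis along y) at (0, 0, 70) mm.
- blue_handle (a point): Middle of the lever handle's pushing face (upper face when closed, keeper-side face when up): 80 mm out from the pivot, 10 mm off the pivot-to-tip line. Handle: black, 48 long, 34 wide, 12 thick, covering 52 to 100 mm from the pivot. Closed, this face is level, 80 mm above the bench at mould x = -80. Site axes turn with the lever.
- blue_bar (a point): Middle of the wire loop's crossbar: steel, 68 mm long along mould y, 8 thick; legs to the loop's hinge at y = +-34. Hinge on the lever, 25 mm out from the pivot, 3 mm below its line; hinge to bar 125.5 mm. Starts up (within 20 deg of upright, bar up to 225 high), stays there; past 35 deg forward it sinks by itself. Hooked, lever up: mould x 117..127, z 54; clamped: x about 100.
- blue_keeper (a point): Top of the blue keeper's steel lip, on the sliding half: mould x = 107, 74 mm above the bench while unclamped. Lip 40 mm wide, 6 thick, leaning 20 deg towards +x, its +x face meeting its foot plate at x = 98, 50 mm above the bench. The hooked crossbar lies on the foot plate on the +x side of the lip, between the loop's legs.
- blue_lever (a joint): Blue lever's angle, rad: 0 = closed, level, pointing to mould -x (stop); pi/2 = upright; starts at 1.7 to 1.95, leaning towards the keeper (stop 2.1). Stiff: stays where left, moves with about 1 N at the handle. With the loop hooked, springs resist from about 0.9 rad (up to about 4 N at the handle) to dead centre at about 0.3; below that it pulls itself shut.
- blue_half (a joint): Travel of the blue sliding half towards the fixed half, m: 0 = springs (8 N/mm) hold them 6 mm apart, 0.006 = touching. The clamped latch holds it at about 0.004 (2 mm gap left).
- orange_mould: Orange split mould beside the blue one, on either side: same sizes and frame, its latch also standing open with the loop up (to 225 mm above the bench). Not to be touched.

How it is judged:
On the way:
1. the blue mould's loop is down with its crossbar hooked behind the keeper, the lever still up (z of blue_bar in the frame of blue_mould below 0.062 m and x of blue_bar in the frame of blue_mould above 0.105 m and value of joint blue_lever above 1 rad), for 0.2 s.
At the end, for the whole second after the job is handed in: The blue lever lies flat (within 0.08 rad of its stop), the crossbar is hooked down behind the keeper (its centre less than 62 mm above the bench and more than 90 mm along the mould's x), and the blue sliding half is drawn in by more than 3 mm (value of joint blue_lever below 0.08 rad and value of joint blue_half above 0.003 m and x of blue_bar in the frame of blue_mould above 0.09 m and z of blue_bar in the frame of blue_mould below 0.062 m); the robot touches nothing.
It fails at once if the robot touches the orange mould (contact force between any of the arm, the fingers and orange_mould above 1 N).
It also fails if it takes over 42 s, if anything falls off the work surface, if the arm or the gripper's body presses on something with over 40 N, if the wrist force passes 120 N, or if a joint passes its speed limit or range.

## Working session

There is one attempt and no reset: what is moved stays moved. The work goes in short steps, Python scripts to look and compute and a tool call to move; the robot and the scene stay as the last step left them, time stands still between calls to the robot, and variables do not carry over. Pictures are saved under pics/ and viewed, at most 10 in all, crops included, and the job is handed in when it is done.

Besides the shell and the picture viewer there is one more tool, called after "Emit:" as name([rows], argument=value, ...), one row to a line, values as JSON. send_rows: Moves the arm, as the interface text tells. Its arguments: {"type":"object","properties":{"plan":{"type":"array"},"squeeze":{"type":"number"}},"required":["plan"]}

```bash
ls; mkdir -p pics
python3 - <<'E'
from bench import ctrl
import cv2,numpy as np
s=ctrl.get_state();print(s, ctrl.tip_reach)
ims=[]
for n in("side","top"):
    c=ctrl.read_camera(n);cv2.imwrite(f"pics/{n}0.png",c["frame"]);print(n,c["fx"],c["fy"],c["cx"],c["cy"],np.round(c["extrinsics"],4).tolist())
E
```

```text
pics
{'clock': 0.0, 'joint_pos': array([-1.36410694e+00,  2.21210911e-01,  1.52764953e+00, -1.64619882e-05,
        1.39471948e+00, -1.26103591e-01]), 'qd': array([ 0.00133657,  0.00093709, -0.00129103, -0.00151133, -0.00037008,
        0.00107917]), 'joint_efforts': array([-2.14255306e-04, -4.96896172e+01, -3.89390874e+01, -3.34164733e-04,
        1.12163817e-02,  2.41784321e-06]), 'tcp_pos': array([ 0.20404375, -0.59012492,  0.24718832]), 'orientation': array([-3.13961912e+00, -2.33865266e-04,  3.32795645e-01]), 'contact_force': array([-1.21967773, -0.73046809, -0.362483  ]), 'wrist_torque': array([-0.01709478,  0.01008741, -0.02117131]), 'gripper_force': 0.0, 'width': 0.08534966098771854} 0.017
side 390.0234813907693 390.0234813907693 251.96539614345414 202.567189067306 [[0.775, -0.6316, 0.0216, -0.4217], [-0.3144, -0.415, -0.8538, 0.2254], [0.5482, 0.6549, -0.5202, 0.5791], [0.0, 0.0, 0.0, 1.0]]
top 418.6196316416028 418.6196316416028 261.47965246009966 196.44915191275038 [[0.0065, -0.9999, -0.009, -0.0156], [-0.9835, -0.0048, -0.1807, 0.5537], [0.1806, 0.01, -0.9835, 0.9998], [0.0, 0.0, 0.0, 1.0]]
```

View pics/top0.png

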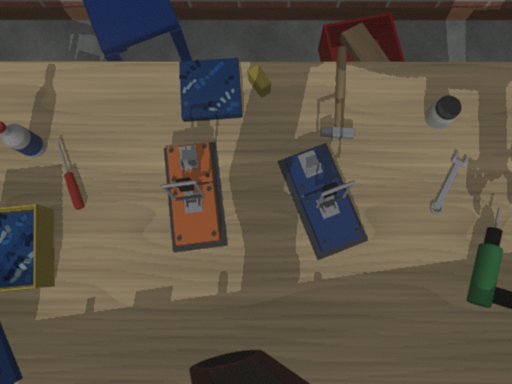

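View pics/side0.png

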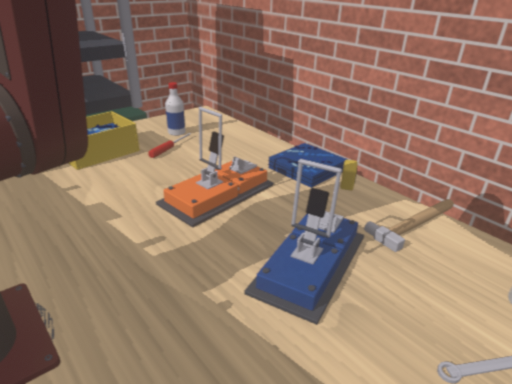

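Top view: the blue mould lies around (323,200) and its keeper at (312,162), so the latch +x points up and slightly left in the image (about world +x). The orange mould is at (195,195). Both loops and levers stand up. Next I'll measure the blue mould's frame.

```bash
cat > h.py <<'E'
from bench import ctrl
import cv2,numpy as np
def cam(n):
    c=ctrl.read_camera(n);c["K"]=np.array([[c["fx"],0,c["cx"]],[0,c["fy"],c["cy"]],[0,0,1]]);return c
def ray(c,p):
    E=c["extrinsics"];R=E[:3,:3];o=-R.T@E[:3,3]
    d=R.T@np.linalg.inv(c["K"])@np.array([p[0],p[1],1.]);return o,d/np.linalg.norm(d)
def plane(c,p,z):
    o,d=ray(c,p);return o+d*(z-o[2])/d[2]
def proj(c,X):
    q=c["K"]@(c["extrinsics"]@np.append(X,1))[:3];return q[:2]/q[2]
def tri(c1,p1,c2,p2):
    o1,d1=ray(c1,p1);o2,d2=ray(c2,p2)
    t=np.linalg.lstsq(np.c_[d1,-d2],o2-o1,rcond=None)[0];a=o1+t[0]*d1;b=o2+t[1]*d2
    return (a+b)/2,np.linalg.norm(a-b)
E
python3 - <<'E'
from h import *
c=cam("top");f=c["frame"];hsv=cv2.cvtColor(f,cv2.COLOR_BGR2HSV)
m=cv2.inRange(hsv,(105,100,40),(130,255,255));m[:,:270]=0;m[:130]=0;m[270:]=0;m[:,380:]=0
m=cv2.morphologyEx(m,cv2.MORPH_OPEN,np.ones((2,2)))
pts=cv2.findNonZero(m)[:,0].astype(float)
W=np.array([plane(c,p,.044)[:2] for p in pts])*1000
r=cv2.minAreaRect(W.astype(np.float32));print("rect top z44",r,cv2.boxPoints(r).tolist())
# dark base
b=cv2.inRange(hsv,(0,0,0),(180,140,75));b[:,:270]=0;b[:130]=0;b[270:]=0;b[:,375:]=0
n,l,s,_=cv2.connectedComponentsWithStats(b|m);k=1+np.argmax(s[1:,4])
P=cv2.findNonZero((l==k).astype(np.uint8))[:,0]
W=np.array([plane(c,p,.01)[:2] for p in P])*1000
r=cv2.minAreaRect(W.astype(np.float32));print("base z10",r,cv2.boxPoints(r).tolist())
t=cv2.resize(f[135:265,270:375],None,fx=4.6,fy=4.6,interpolation=cv2.INTER_CUBIC)
d=cam("side");g=cv2.resize(d["frame"][150:315,240:370],None,fx=3.6,fy=3.6,interpolation=cv2.INTER_CUBIC)
o=np.zeros((600,t.shape[1]+g.shape[1],3),np.uint8);o[:t.shape[0],:t.shape[1]]=t[:600];o[:g.shape[0],t.shape[1]:]=g[:600];print(o.shape,t.shape)
o=o[:,:800]*1.6
cv2.imwrite("pics/crop1.png",np.clip(o,0,255))
E
```

```text
rect top z44 ((552.5051879882812, -169.04376220703125), (252.18307495117188, 111.822509765625), 21.453340530395508) [[414.7006530761719, -163.12342834472656], [455.5989685058594, -267.1983947753906], [690.3096923828125, -174.96409606933594], [649.411376953125, -70.88912963867188]]
base z10 ((554.487548828125, -167.84326171875), (278.5099182128906, 141.7276611328125), 21.572561264038086) [[398.9318542480469, -153.1444091796875], [451.0422058105469, -284.9444274902344], [710.043212890625, -182.5421142578125], [657.932861328125, -50.742095947265625]]
(600, 951, 3) (598, 483, 3)[ WARN:0@0.516] global loadsave.cpp:1063 imwrite_ Unsupported depth image for selected encoder is fallbacked to CV_8U.
```

View pics/crop1.png

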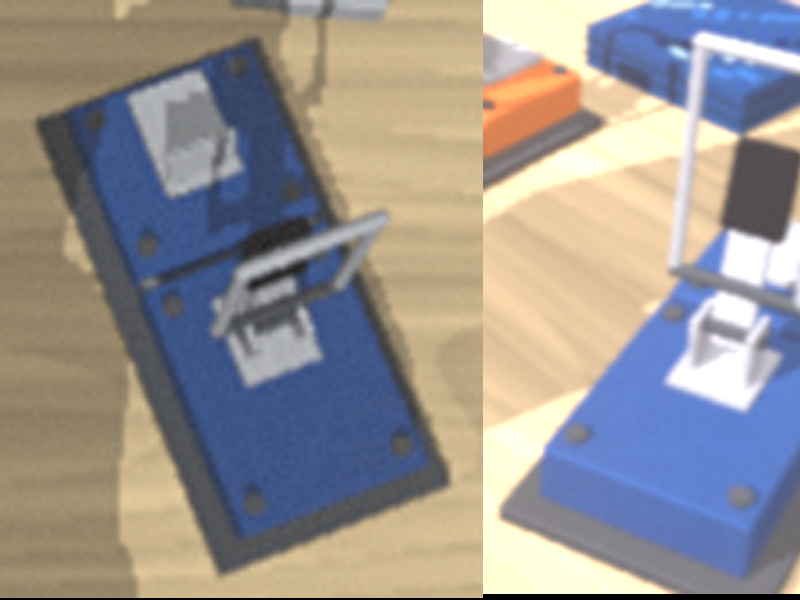

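Crop: in the top half, the bar's ends are at about (322,194) and (354,182). In the side view its left end is at about (301,160), with the black handle below it. Sizes agree (278x142 and 252x112, yaw 21.5°). Next: the bar and handle in the mould frame.

```bash
cat >> h.py <<'E'
yaw=np.deg2rad(21.5);O=np.array([.5295,-.178,0])
Rm=np.array([[np.cos(yaw),-np.sin(yaw),0],[np.sin(yaw),np.cos(yaw),0],[0,0,1]])
def mm(X): return np.round(1000*(Rm.T@(np.asarray(X)-O)),1)
def m2w(x): return O+Rm@(np.asarray(x)/1000.)
def yplane(c,p,y=0):  # ray meets mould plane y (mm)
    o,d=ray(c,p);o=Rm.T@(o-O);d=Rm.T@d;return np.round(1000*(o+d*(y/1000-o[1])/d[1]),1)
def state():
    s=ctrl.get_state();print(round(s["clock"],2),"TCP mould",mm(s["tcp_pos"]),"rpy",np.round(np.rad2deg(s["orientation"]),2),"F",np.round(s["contact_force"],1),"w",round(s["width"],4),"tip",ctrl.tip_reach)
E
python3 - <<'E'
from h import *
t=cam("top");s=cam("side")
for a,b in (((323,194),(301,160.5)),((354,182),(339,169))):
    X,e=tri(t,a,s,b);print(mm(X),round(e*1000,1))
h=cv2.inRange(s["frame"],(0,0,0),(60,60,60));h[:180]=0;h[225:]=0;h[:,:300]=0;h[:,335:]=0
n,l,st,ce=cv2.connectedComponentsWithStats(h);k=1+np.argmax(st[1:,4]);print(st[k],ce[k],yplane(s,ce[k]))
P=cv2.findNonZero((l==k).astype(np.uint8));bx=cv2.boxPoints(cv2.minAreaRect(P));print(bx.tolist(),[yplane(s,p,y).tolist() for p in bx for y in(-17,17)])
state()
E
```

```text
[ 11.6  33.1 222.3] 0.4
[ 10.8 -35.1 224.9] 2.8
[307 189  21  27 395] [317.01012658 202.19240506] [ 24.3   0.  143.7]
[[306.2470397949219, 212.3882293701172], [311.5176086425781, 188.6705780029297], [327.6117248535156, 192.24705505371094], [322.3411560058594, 215.96470642089844]] [[-76.2, -17.0, 183.1], [21.7, 17.0, 117.8], [-64.4, -17.0, 218.9], [35.9, 17.0, 160.8], [23.0, -17.0, 169.9], [141.2, 17.0, 101.8], [11.1, -17.0, 127.5], [126.8, 17.0, 50.8]]
0.3 TCP mould [-453.9 -264.6  247.9] rpy [-179.96   -0.     19.07] F [ 0.3 -0.2 -0.8] w 0.0854 tip 0.017
```

Emit:
send_rows([
  [[0.033,-0.0234,0,0,0,-1,0],[0.066,-0.047,0,0,0,-2.4,0],[0.1,-0.07,0,0,0,-2.4,0],[0.133,-0.094,0,0,0,-2.4,0],[0.166,-0.117,0,0,0,-2.4,0],[0.2,-0.14,0,0,0,-2.4,0],[0.233,-0.164,0,0,0,-2.4,0],[0.266,-0.187,0,0,0,-2.4,0],[0.3,-0.211,0,0,0,-2.4,0],[0.32,-0.226,0,0,0,-2.4,0]],
])

```text
clock: 1.13
tcp_pos: [0.4344, -0.2694, 0.2485]
orientation: [-3.141, -0.001, 0.377]
contact_force: [-0.6, -0.4, 0.1]
width: -0.0001
gripper_force: 0.0
```

```bash
python3 -c "
from h import *;state()"
```

```text
1.13 TCP mould [-121.9  -50.2  248.5] rpy [-1.7999e+02 -7.0000e-02  2.1570e+01] F [-0.6 -0.4  0.1] w -0.0001 tip 0.017
```

Emit:
send_rows([
  [[0.025,-0.018,0.012,0,0,0,0],[0.05,-0.035,0.025,0,0,0,0],[0.075,-0.05,0.037,0,0,0,0],[0.075,-0.05,0.049,0,0,0,0],[0.075,-0.05,0.049,0,0,0,0],[0.075,-0.05,0.049,0,0,0,0]],
])

```text
clock: 1.63
tcp_pos: [0.4836, -0.1985, 0.1986]
orientation: [-3.14, 0.002, 0.375]
contact_force: [-0.7, -0.9, -0.1]
width: -0.0002
gripper_force: 0.0
```

```bash
python3 -c "
from h import *;state();c=cam('side');t=cam('top')
cv2.imwrite('pics/s2.png',cv2.resize(np.hstack([c['frame'][90:290,220:370],t['frame'][110:310,250:400]]),None,fx=2.6,fy=2.6))"
```

```text
1.63 TCP mould [-50.2  -2.3 198.6] rpy [-1.7993e+02  9.0000e-02  2.1510e+01] F [-0.7 -0.9 -0.1] w -0.0002 tip 0.017
```

View pics/s2.png

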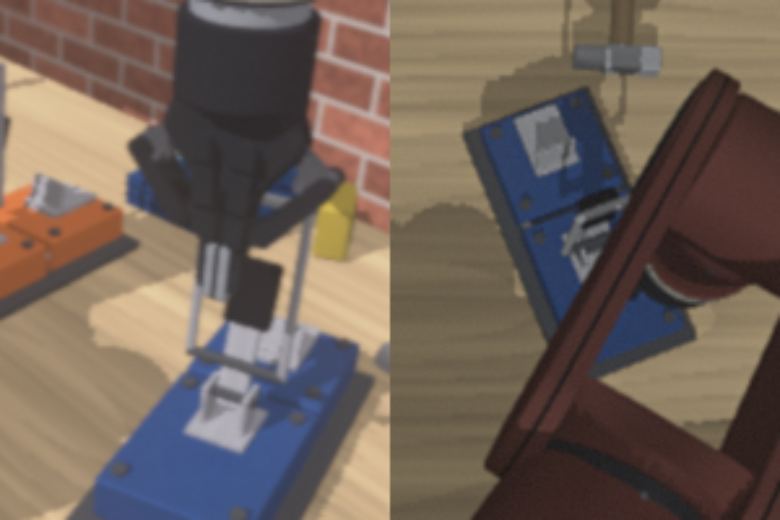

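Side half: the closed fingers are between the loop's legs at about (215,270), just behind and above the lever top (255,265). The gripper body is above the bar. Now I push forward.

Emit:
send_rows([
  [[0.02,-0.002,0,0,0,0,0],[0.04,-0.002,0,0,0,0,0],[0.055,-0.002,0,0,0,0,0],[0.07,-0.002,0,0,0,0,0],[0.085,-0.002,0,0,0,0,0],[0.1,-0.002,0,0,0,0,0],[0.115,-0.002,0.0,0,0,0,0],[0.128,-0.002,0.003,0,0,0,0],[0.14,-0.002,0.006,0,0,0,0],[0.15,-0.002,0.008,0,0,0,0]],
])

```text
clock: 2.57
tcp_pos: [0.624, -0.1431, 0.1922]
orientation: [3.14, -0.001, 0.373]
contact_force: [-0.6, -0.5, 0.4]
width: 0.0
gripper_force: 0.0
```

```bash
python3 -c "
from h import *;state();c=cam('side');t=cam('top')
cv2.imwrite('pics/s3.png',cv2.resize(np.hstack([c['frame'][90:290,220:370],t['frame'][110:310,250:400]]),None,fx=2.6,fy=2.6))"
```

```text
2.57 TCP mould [100.7  -2.2 192.2] rpy [ 1.7993e+02 -7.0000e-02  2.1370e+01] F [-0.6 -0.5  0.4] w 0.0 tip 0.017
```

View pics/s3.png

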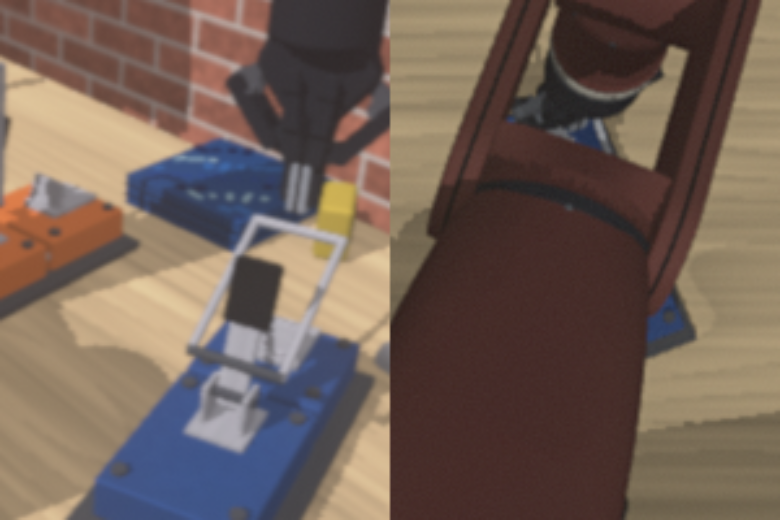

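Side half: the loop leans forward with its bar at about (250,217)-(345,240) and is sinking, the fingers just above it at (300,205). I'll raise the tool and wait.

Emit:
send_rows([
  [[0,0,-0.02,0,0,0,0],[0,0,-0.04,0,0,0,0],[0,0,-0.06,0,0,0,0],[0,0,-0.06,0,0,0,0],[0,0,-0.06,0,0,0,0],[0,0,-0.06,0,0,0,0],[0,0,-0.06,0,0,0,0],[0,0,-0.06,0,0,0,0],[0,0,-0.06,0,0,0,0],[0,0,-0.06,0,0,0,0]],
])

```text
clock: 3.5
tcp_pos: [0.6228, -0.1417, 0.2505]
orientation: [-3.141, 0.001, 0.375]
contact_force: [0.7, 1.0, -0.4]
width: -0.0
gripper_force: 0.0
```

```bash
python3 -c "
from h import *;state();c=cam('side')
for p in ((107,20,74),(107,-20,74),(122,34,54),(122,-34,54),(4.6,34,95),(4.6,-34,95)): print(p,np.round((proj(c,m2w(p))-[240,130])*4,0))
cv2.imwrite('pics/s4.png',cv2.resize(c['frame'][130:270,240:400],None,fx=4,fy=4,interpolation=cv2.INTER_CUBIC))"
```

```text
3.5 TCP mould [100.1  -0.4 250.5] rpy [-1.7995e+02  6.0000e-02  2.1470e+01] F [ 0.7  1.  -0.4] w -0.0 tip 0.017
(107, 20, 74) [315. 323.]
(107, -20, 74) [390. 345.]
(122, 34, 54) [297. 334.]
(122, -34, 54) [421. 371.]
(4.6, 34, 95) [212. 378.]
(4.6, -34, 95) [352. 423.]
```

View pics/s4.png

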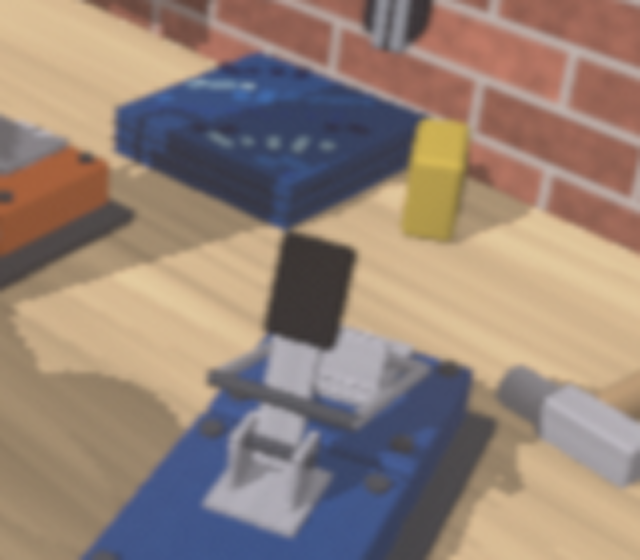

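Side crop: the loop is down. Its right leg ends at (425,368), and I predicted (421,371) for the hooked bar, so it is behind the keeper. The lever is still up at about (310,290). Next I place the fingers on the keeper side of the handle.

Emit:
send_rows([
  [[-0.018,0,0.015,0,0,0,0],[-0.035,0,0.035,0,0,0,0],[-0.035,0,0.06,0,0,0,0],[-0.035,0,0.085,0,0,0,0],[-0.035,0,0.098,0,0,0,0],[-0.035,0,0.098,0,0,0,0],[-0.035,0,0.098,0,0,0,0]],
])

```text
clock: 4.13
tcp_pos: [0.5904, -0.1544, 0.1529]
orientation: [-3.141, 0.001, 0.375]
contact_force: [0.7, 0.8, -0.0]
width: -0.0001
gripper_force: 0.0
```

```bash
python3 -c "
from h import *;state()"
```

```text
4.13 TCP mould [ 65.3  -0.4 152.9] rpy [-1.7994e+02  6.0000e-02  2.1480e+01] F [ 0.7  0.8 -0. ] w -0.0001 tip 0.017
```

Emit:
send_rows([
  [[-0.012,0,0,0,0,0,0],[-0.022,0,-0.001,0,0,0,0],[-0.033,0,-0.002,0,0,0,0],[-0.044,0,-0.004,0,0,0,0],[-0.054,0,-0.006,0,0,0,0],[-0.063,0,-0.007,0,0,0,0],[-0.072,0,-0.007,0,0,0,0],[-0.083,0,-0.004,0,0,0,0],[-0.093,0,0.001,0,0,0,0],[-0.093,0,0.001,0,0,0,0]],
])

```text
clock: 4.97
tcp_pos: [0.5017, -0.1892, 0.1511]
orientation: [-3.14, 0.002, 0.374]
contact_force: [0.1, -0.3, 0.2]
width: -0.0001
gripper_force: 0.0
```

```bash
python3 -c "
from h import *;state();c=cam('side')
cv2.imwrite('pics/s5.png',cv2.resize(c['frame'][110:290,220:400],None,fx=3,fy=3,interpolation=cv2.INTER_CUBIC))"
```

```text
4.97 TCP mould [-30.   -0.2 151.1] rpy [-1.7993e+02  1.3000e-01  2.1410e+01] F [ 0.1 -0.3  0.2] w -0.0001 tip 0.017
```

View pics/s5.png

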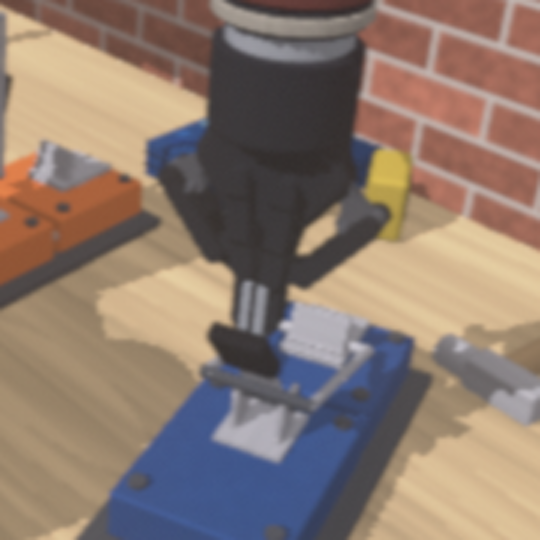

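Side crop: the lever is swung past the top, its handle at (245,350) under the fingertips, and the loop still runs forward to the keeper. I continue down the arc.

Emit:
send_rows([
  [[-0.009,0,0.007,0,0,0,0],[-0.017,0,0.0145,0,0,0,0],[-0.024,0,0.023,0,0,0,0],[-0.03,0,0.033,0,0,0,0],[-0.034,0,0.043,0,0,0,0],[-0.036,0,0.052,0,0,0,0],[-0.036,0,0.055,0,0,0,0],[-0.036,0,0.056,0,0,0,0],[-0.036,0,0.056,0,0,0,0]],
])

```text
clock: 5.77
tcp_pos: [0.4689, -0.2017, 0.0967]
orientation: [-3.139, 0.004, 0.375]
contact_force: [-10.2, 0.9, 15.9]
width: 0.0001
gripper_force: 8.5
```

```bash
python3 -c "
from h import *;state()"
```

```text
5.77 TCP mould [-65.    0.1  96.7] rpy [-179.85    0.23   21.5 ] F [-10.2   0.9  15.9] w 0.0001 tip 0.017
```

Contact at the stop height reads 16 N upward. I'll retreat straight up and look.

Emit:
send_rows([
  [[0,0,-0.015,0,0,0,0],[0,0,-0.04,0,0,0,0],[0,0,-0.075,0,0,0,0],[0,0,-0.11,0,0,0,0],[0,0,-0.14,0,0,0,0],[0,0,-0.16,0,0,0,0],[0,0,-0.16,0,0,0,0],[0,0,-0.16,0,0,0,0]],
])

```text
clock: 6.43
tcp_pos: [0.471, -0.2021, 0.2567]
orientation: [3.14, -0.001, 0.375]
contact_force: [0.4, -0.4, -0.2]
width: -0.0003
gripper_force: 0.0
```

```bash
python3 -c "
from h import *;state();c=cam('side')
for p in ((-100,17,80),(-100,-17,80),(-52,17,80),(-52,-17,80),(100,34,54),(100,-34,54)): print(p,np.round((proj(c,m2w(p))-[220,110])*3,0))
cv2.imwrite('pics/s6.png',cv2.resize(c['frame'][110:310,220:400],None,fx=3,fy=3,interpolation=cv2.INTER_CUBIC))"
```

```text
6.43 TCP mould [-63.3  -1.  256.7] rpy [ 1.7993e+02 -5.0000e-02  2.1480e+01] F [ 0.4 -0.4 -0.2] w -0.0003 tip 0.017
(-100, 17, 80) [167. 468.]
(-100, -17, 80) [224. 489.]
(-52, 17, 80) [204. 421.]
(-52, -17, 80) [258. 440.]
(100, 34, 54) [271. 325.]
(100, -34, 54) [365. 354.]
```

View pics/s6.png

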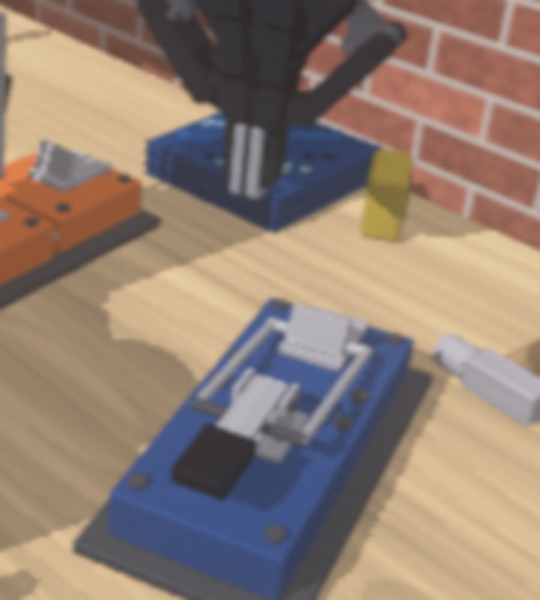

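Side crop: the handle lies flat with corners near (175,465) and (255,440), as predicted for closed. The loop legs reach (272,322) and (368,348), matching the clamped bar. The robot is clear, so I hand in.

```bash
python3 -c "
from bench import ctrl;print(ctrl.close_job())"
```

```text
the job is handed in; nothing more can be done
None
```

The blue mould's loop is hooked behind its keeper, the lever lies flat as far as the last picture shows, the orange mould was not touched, and the job was handed in at about 6.5 s; no verdict was returned.

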